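Slide a vial carrier round the curved guide lane and click it into the docking head

ROBOT

A 7-joint arm with a two-finger parallel gripper is mounted at the origin on the work surface; the furniture and walls round the work are solid. World frame = base frame: x ahead of the robot, y to its left, z up, the work surface at z = 0. Lengths are in m, angles in rad, forces in N, time in s.
With the tool pointing down it reaches from about 0.425 to 0.875 m from the base axis. Payload 4.7 kg.
Tool frame: the origin (TCP) lies midway between the tips of the shut fingers; the grasp point (between the pads) lies 19 mm behind it; z points along the fingers, y is the line along which they close (so a half turn about z gives the same grasp; the last joint's range is limited). The gripper opens to 85 mm and grips with 20 to 120 N. Pads are 22 mm wide; open, the fingers measure 114 mm over their backs; the gripper's body (76 mm by 85 mm) begins 54 mm behind the grasp point. The pads swing forward as they close: fully open they stand 13 mm farther back than shut.
Start: joints at [1.152, 0.321, -0.07, 1.45, 0.023, 1.371, -0.057], TCP at [0.273, -0.59, 0.231] pointing down, gripper open.
Joint ranges: [-2.86, 2.86], [-0.3, 2.09], [-1.38, 1.24], [0.06, 2.45], [-1.56, 4.7], [0.09, 2.05], [-2.69, 2.69]. Speed limits (rad/s): [2.57, 2.57, 3.14, 3.14, 3.14, 3.14, 3.14].

INTERFACE

Orientations are given as [roll, pitch, yaw] about the fixed x, y, z axes, in that order (R = Rz(yaw) Ry(pitch) Rx(roll)).
In Python, from bench import robot gives the robot as it stands. The module is installed in compiled form; this text tells all that it offers.
- The arm moves only by the tool move_arm, never from a script. Its argument "motion" is a list of rows, each a list of 6 numbers: the shift along the tool's x, y, z in mm, then the turn, a rotation vector about the tool's x, y, z in rad. A call has 1 to 8 rows; each row shifts and turns the commanded pose from where the row before left it, along the tool's axes as they then stand; what a row does not reach is not made up. A row lasts 1/10 s, in which the tool goes at most 50 mm and 8.59 degrees, less where a joint would pass 70% of its speed; a pose out of reach is approached as far as the arm can. A call is refused whole if a number of a shift passes 50 or a number of a turn 0.15, either way. A call with a gripper value outside its range is refused whole. "hand" is the gripper command: -1 is shut, 1 is fully open, values between are in proportion, set as the call begins (left out, the last holds). The fingers move at their own pace and stop on an object; "force" is the grip in N (left out, the last holds). Time passes only in rows, so rows that do not move let the fingers close. It gives the time, the measured TCP pose, the force, the opening and the grip force at its end, in the units of the state.
- robot.get_obs(): the state, without advancing time (a new reading comes with each control period).
- robot.capture(name): name is "side" or "top"; returns (picture, depth): 480x640x3 uint8, red, green, blue; 480x640 float32, m along the optical axis (not along the pixel's ray), 0 where there is no reading.
- robot.camera_info(name): a dict with "fovy" (degrees; the focal length in pixels is half the picture's height over the tangent of half this angle, whatever the lens; pixels are square), "cx", "cy" (the principal point, pixels), "k1" (the pictures are not rectified: a ray, as slopes to the right and down, at radius r is drawn at 1 + k1 r^2 times it, then the intrinsics apply), "position" and "rotation" of the camera in the world. Camera axes: x right, y up, looking along -z (the intrinsics and any distortion apply to the point x, -y, -z); pixel columns grow to the right and rows downward; lengths in m; the calibration is good to about 2 mm. A picture is of the moment at which its call begins. camera_info takes no time and is no camera call.
- robot.sign_off(): hands the job in; it is judged then, once.
The state is a dict: "time_s": time; "joints": joint angles; "qvel": joint speeds; "joint_efforts": joint torques, N m; "eef_pos": TCP position; "tool_rot": TCP orientation; "force": force on the tool from outside, world axes, zero at the start; "torque": the same for the moment, N m; "grip_width": finger opening in m; "gripper_force": force on a finger pad.
Only numpy, scipy, OpenCV 4.12 (cv2) and the standard library are available. Lean on these libraries where they do the work, as an engineer would, in place of code of your own. Each camera call takes 0.05 s, during which the arm holds its last target. There are 200 camera calls.

TASK

Push the grey block carrying the vial along the lane between the two steel guide bars, round the corner, and on into the docking head at the far end until the sprung catches click into its side notches and hold it there. Slide it, do not lift it; push gently, so that it never jams hard against the bars or rams the docking head (no more than about 20 N), keep the vial standing in it, and leave the bottle, the beaker and the timer where they are.

Things in the scene. Friction and masses are not known exactly. Their poses are not given: they have to be found in the camera images.
- track: Fixed grey board 305 x 230 x 6 mm (x -115 to 190, y -115 to 115 mm) with a lane 50 mm clear between two round steel guide bars, tops 22 mm above the table. Origin on the table at the corner's centre of curvature, z up. Lane centre line: along +y at x = -80 mm up to y = 0; quarter circle of radius 80 mm about the origin to (0, 80) mm; then along +x at y = 80 mm.
- lane_entry (a point): Open start of the lane, on its centre line at board-top height: (-80, -100, 6) mm in the board's frame. Same axes as the board.
- lane_exit (a point): End of the guide bars, on the lane's centre line at board-top height: (150, 80, 6) mm in the board's frame. An aluminium docking head, 47 mm high, is clamped across the lane near here, its arms 34 to 42 mm to either side of the centre line. Its place differs and is not measured: its plunger is first touched with the carrier's centre between x = 60 and 100 mm in the board's frame.
- carrier_center (a point): Centre of the loose grey plastic block, 60 mm long (its x; front at +x faces along the lane), 44 wide, 44 high, about 0.3 kg, friction about 0.2. It stands on the board (underside 6, top 50 mm above the table) in the entry lane with 3 mm play each side. Upright edges rounded 8 mm: the flat of its back is 28 mm wide. In the upper half of each side: a notch 24 mm long, 5 deep.
- plunger (a joint): Sprung rubber-faced plunger of the docking head, in m: 0 free, grows as the carrier presses it (18 mm disc, 34 mm above the table, on the lane's centre line). Yields from 3 N, then 0.7 N per mm; hard end at 11 mm. At 5 mm two side catches (1 to 2 N each) drop into the carrier's notches and then hold the carrier with the plunger 4 to 5 mm in.
- vial_center (a point): Centre, half-way up, of the glass vial with black cap, 22 mm diameter and 54 mm high, standing loosely in the carrier's pocket; its top is 66 mm above the table.
- buffer_bottle: White round bottle, 50 mm diameter, 100 mm high, standing on the board on the inside of the corner (a bystander). Origin at the centre of its underside.
- small_beaker: Small glass beaker, 54 x 60 x 60 mm, standing on the table beside the board (a bystander). Origin at the centre of its underside.
- bench_timer: Flat white timer, 62 x 62 x 20 mm, lying on the table beside the board (a bystander). Origin at the centre of its underside.
Things that resemble listed ones, but are neither listed nor needed, are in the scene too. Leave any brown or pink look-alike of the part that bears carrier_center alone.

How it is judged:
By the outcome, as a careful person would: the job done as asked, in the order asked, and still so for the second after the job is handed in, with the robot touching nothing.
It also fails if it takes over 72 s, if anything falls off the work surface, if the arm or the gripper's body presses on something with over 40 N, if the wrist force passes 120 N, or if a joint passes its speed limit or range.

## Working session

There is one attempt and no reset: what is moved stays moved. The work goes in short steps, Python scripts to look and compute and a tool call to move; the robot and the scene stay as the last step left them, time stands still between calls to the robot, and variables do not carry over. Pictures are saved under pics/ and viewed, at most 10 in all, crops included, and the job is handed in when it is done.

Besides the shell and the picture viewer there is one more tool, called after "Call:" as name([rows], argument=value, ...), one row to a line, values as JSON. move_arm: Moves the arm, as the interface text tells. Its arguments: {"type":"object","properties":{"motion":{"type":"array"},"hand":{"type":"number"},"force":{"type":"number"}},"required":["motion"]}

```bash
mkdir -p pics; cat > h.py <<'E'
import numpy as np, cv2
from bench import robot
def cap(n):
    rgb,d=robot.capture(n); np.savez('%s.npz'%n,rgb=rgb,d=d); return rgb,d
def pts(n,d):
    c=robot.camera_info(n); H,W=d.shape; f=H/2/np.tan(np.radians(c['fovy'])/2)
    v,u=np.mgrid[0:H,0:W]; K=np.array([[f,0,c['cx']],[0,f,c['cy']],[0,0,1.]])
    p=cv2.undistortPoints(np.stack([u,v],-1).reshape(-1,1,2).astype(np.float64),K,np.array([c['k1'],0,0,0.])).reshape(H,W,2)
    P=np.stack([p[...,0]*d,-p[...,1]*d,-d],-1)
    return P@np.array(c['rotation']).reshape(3,3).T+np.array(c['position'])
E
python3 - <<'E'
from h import *
print(robot.get_obs())
for n in('top','side'):
    r,d=cap(n); print(n,robot.camera_info(n)); cv2.imwrite('pics/%s0.png'%n,r[...,::-1])
E
```

```text
{'time_s': 0.0, 'joints': array([ 1.15207362,  0.32183966, -0.07005866,  1.45168991,  0.02260832,
        1.37078193, -0.05689458]), 'qvel': array([ 1.61734937e-03, -3.03793443e-04,  4.26741714e-04,  1.78087543e-03,
       -2.68209714e-03,  1.26328820e-03,  1.79606905e-05]), 'joint_efforts': array([-3.82075741e-04, -4.93578494e+01, -3.82431345e-01, -3.14330900e+01,
        1.28077253e-02,  1.13507576e-02, -9.50981331e-06]), 'eef_pos': array([ 0.27234442, -0.58959956,  0.23020499]), 'tool_rot': array([-3.13966369e+00,  1.14574302e-04,  4.32836062e-01]), 'force': array([-1.31623167,  0.16334135,  0.4475156 ]), 'torque': array([ 0.01670814, -0.05980706,  0.02505298]), 'gripper_force': 0.0, 'grip_width': 0.08547957026127098}
top {'fovy': 51.59115509419433, 'cx': 318.19898599827786, 'cy': 242.25696452691957, 'k1': -0.0497959177705987, 'position': array([ 0.33652026, -0.25571404,  0.9124904 ]), 'rotation': array([ 2.04748755e-01,  7.59051041e-04, -1.62907899e+00])}
side {'fovy': 44.483706057723325, 'cx': 307.0076072535602, 'cy': 247.66869934808406, 'k1': -0.18826689818320855, 'position': array([0.90726915, 0.19842384, 1.16598844]), 'rotation': array([ 4.92212841e-01, -1.43536851e-03,  2.43764301e+00])}
```

View pics/top0.png

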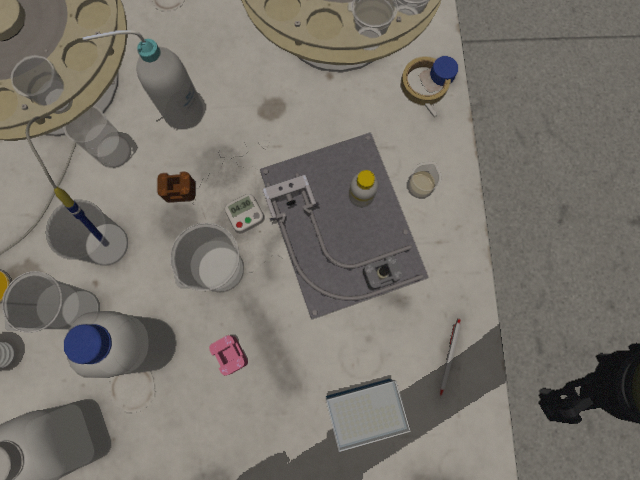

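View pics/side0.png

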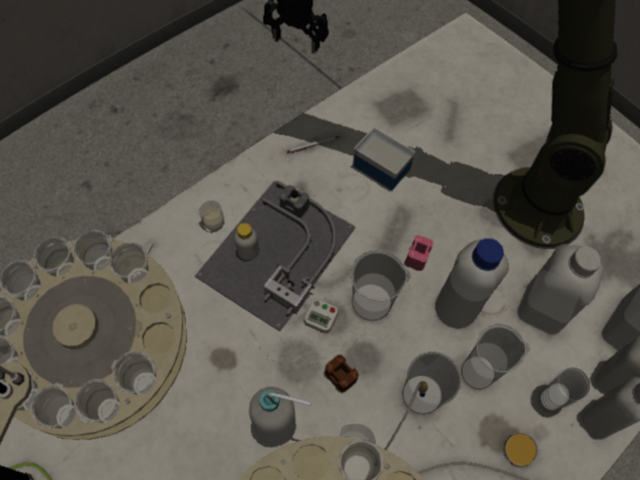

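The pushable part is the grey block with the black-capped vial at top-picture pixel (381,272), at the lane's entry. The look-alikes are brown (176,187) and pink (228,354), so I choose the grey one. The docking head is at (290,195), the bottle at (366,187), the beaker at (423,182) and the timer at (243,213).

```bash
cat >> h.py <<'E'
from scipy.spatial.transform import Rotation as Ro
def pts(n,d):
    c=robot.camera_info(n); H,W=d.shape; f=H/2/np.tan(np.radians(c['fovy'])/2)
    v,u=np.mgrid[0:H,0:W]; K=np.array([[f,0,c['cx']],[0,f,c['cy']],[0,0,1.]])
    p=cv2.undistortPoints(np.stack([u,v],-1).reshape(-1,1,2).astype(np.float64),K,np.array([c['k1'],0,0,0.])).reshape(H,W,2)
    P=np.stack([p[...,0]*d,-p[...,1]*d,-d],-1)
    return P@Ro.from_euler('xyz',c['rotation']).as_matrix().T+np.array(c['position'])
E
python3 - <<'E'
from h import *
from scipy.optimize import least_squares
z=np.load('top.npz'); rgb,d=z['rgb'],z['d']; P=pts('top',d)
g=rgb.astype(int)
print('table z',np.median(P[330:340,200:205,2]), 'board', P[235,350],g[235,350])
m=np.zeros(d.shape,np.uint8); quad=np.array([[250,165],[374,122],[438,278],[308,330]])
cv2.fillPoly(m,[quad],1)
mask=((g.sum(2)<330)&(m>0)&(P[...,2]<0.012)).astype(np.uint8)
mask=cv2.morphologyEx(mask,cv2.MORPH_OPEN,np.ones((3,3)))
n,l,s,c=cv2.connectedComponentsWithStats(mask); k=1+np.argmax(s[1:,4]); ys,xs=np.where(l==k)
Q=P[ys,xs]; print('z board',np.median(Q[:,2]))
r=cv2.minAreaRect((Q[:,:2]*1000).astype(np.float32)); print(r); bx=cv2.boxPoints(r); print(bx)
print('pix corners world',[P[v,u].round(4).tolist() for u,v in[(424,275),(315,316),(263,171),(369,136)]])
# block & vial & dock
for name,(x0,x1,y0,y1),(za,zb) in [('block',(355,405,250,295),(.042,.056)),('vial',(355,405,250,295),(.060,.075)),('dock',(262,325,170,225),(.040,.056))]:
    sub=P[y0:y1,x0:x1].reshape(-1,3); q=sub[(sub[:,2]>za)&(sub[:,2]<zb)]
    rr=cv2.minAreaRect((q[:,:2]*1000).astype(np.float32)); print(name,len(q),q.mean(0).round(4),rr)
a=cv2.resize(rgb[125:325,250:440],None,fx=3,fy=3,interpolation=cv2.INTER_CUBIC); cv2.imwrite('pics/crop.png',a[...,::-1])
E
```

```text
table z 0.001127837568043022 board [ 0.5356714  -0.32647368  0.00223256] [86 84 85]
z board 0.006216096377709701
((563.0643310546875, -312.7325134277344), (308.1007995605469, 230.27061462402344), 16.238767623901367)
[[ 382.9633  -245.26935]
 [ 447.35635 -466.35324]
 [ 743.1654  -380.19568]
 [ 678.77234 -159.11179]]
pix corners world [[0.4519, -0.4577, 0.0035], [0.3887, -0.2523, 0.005], [0.6697, -0.1683, 0.0085], [0.7304, -0.3775, 0.0065]]
block 657 [ 0.4557 -0.376   0.0498] ((456.3008728027344, -376.6763610839844), (44.00517272949219, 61.084041595458984), 16.167327880859375)
vial 78 [ 0.4556 -0.3761  0.0652] ((455.91461181640625, -376.4857177734375), (15.471506118774414, 15.997451782226562), 86.79525756835938)
dock 865 [ 0.6122 -0.215   0.0441] ((601.6432495117188, -218.4281005859375), (71.03524780273438, 83.7918472290039), 15.7142333984375)
```

View pics/crop.png

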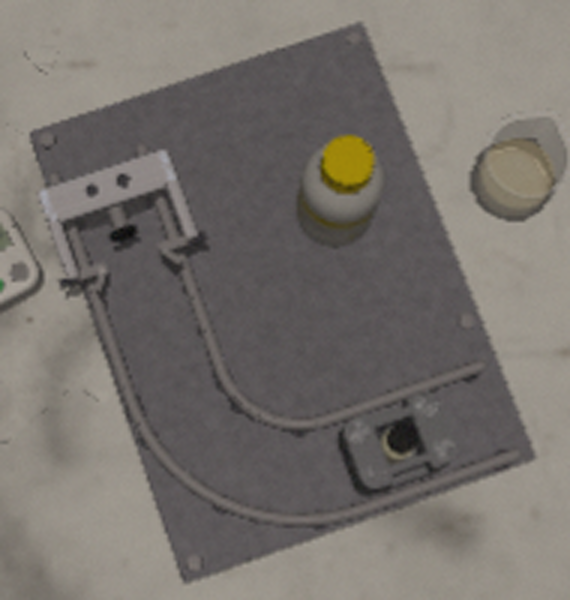

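The crop confirms the grey block at crop (400,440): it carries the vial, stands between the bars at board y≈-25, and measures 44×61 mm with its top at 50 mm, as described. The board's yaw is 0.283. I'll push with shut fingers, tool x along the heading.

Call:
move_arm([
  [0,0,0,0,0,-0.14],
  [0,0,0,0,0,-0.14],
  [0,0,0,0,0,-0.14],
  [0,0,0,0,0,-0.14],
  [0,0,0,0,0,-0.14],
  [0,0,0,0,0,-0.14],
  [0,0,0,0,0,-0.14],
  [0,0,0,0,0,-0.14],
], hand=-1)

```text
time_s: 0.9
eef_pos: [0.2724, -0.5898, 0.2307]
tool_rot: [-3.141, -0.001, 1.559]
force: [0.6, 0.3, -1.0]
grip_width: -0.0
gripper_force: 0.0
```

```bash
cat >> h.py <<'E'
YB=0.2832; OB=np.array([527.05,-323.2])
def b2w(p): c,s=np.cos(YB),np.sin(YB); return OB+np.array([c*p[0]-s*p[1],s*p[0]+c*p[1]])
def w2b(p): c,s=np.cos(YB),np.sin(YB); q=np.array(p)[:2]-OB; return np.array([c*q[0]+s*q[1],-s*q[0]+c*q[1]])
def delta(pb,z,yawb):
    "shift in tool axes (mm) and rotvec to reach board xy (mm), height z mm, heading yaw rel. to board"
    o=robot.get_obs(); R=Ro.from_euler('xyz',o['tool_rot']); t=np.r_[b2w(pb),z]-o['eef_pos']*1000
    T=Ro.from_euler('xyz',[np.pi,0,yawb+YB])
    print('t',o['time_s'],'board',w2b(o['eef_pos'][:2]*1000).round(1),'z',o['eef_pos'][2].round(4),'yawb',round(o['tool_rot'][2]-YB,3),'F',o['force'].round(1))
    print('shift',R.inv().apply(t).round(1),'turn',(R.inv()*T).as_rotvec().round(3))
E
python3 - <<'E'
from h import *
delta((-80.5,-76),100,np.pi/2)
z=np.load('top.npz'); P=pts('top',z['d'])
print('bottle cap',P[180,367],w2b(P[180,367][:2]*1000))
# plunger + catches in board frame
for n,(x0,x1,y0,y1) in [('top',(262,325,170,225))]:
    s=P[y0:y1,x0:x1].reshape(-1,3); s=s[(s[:,2]>.02)&(s[:,2]<.06)]
    b=np.array([np.r_[w2b(q[:2]*1000),q[2]*1000] for q in s])
    c=b[np.abs(b[:,1]-80)<12]; c=c[np.argsort(c[:,0])]; print('plunger',c[:12].round(1).tolist())
    c=b[np.abs(b[:,1]-80)>20]; c=c[(c[:,2]>30)]; c=c[np.argsort(c[:,0])]; print('arm tips',c[:8].round(1).tolist())
E
```

```text
t 0.9 board [-319.  -184.8] z 0.2307 yawb 1.275 F [ 0.6  0.3 -1. ]
shift [173.4 196.5 130.7] turn [-0.    -0.001 -0.295]
bottle cap [ 0.6082069  -0.35464136  0.10278697] [ 69.13846459 -52.86656962]
plunger [[92.0, 86.1, 41.6], [92.4, 82.1, 42.3], [92.5, 80.3, 39.9], [92.5, 82.4, 35.7], [92.6, 76.3, 41.5], [92.6, 74.4, 39.3], [92.7, 80.6, 33.1], [92.7, 78.4, 37.2], [92.7, 86.4, 33.0], [92.8, 76.6, 34.6], [92.8, 72.6, 36.5], [92.9, 84.6, 30.2]]
arm tips [[63.8, 55.5, 39.2], [63.9, 55.6, 31.9], [64.0, 105.5, 37.9], [64.2, 106.0, 30.6], [64.2, 53.5, 35.5], [64.6, 103.7, 33.5], [64.8, 53.2, 39.9], [64.9, 107.2, 36.8]]
```

Call:
move_arm([
  [28.9,32.7,21.8,0,0,0],
  [28.9,32.7,21.8,0,0,0],
  [28.9,32.7,21.8,0,0,0],
  [28.9,32.7,21.8,0,0,0],
  [28.9,32.7,21.8,0,0,0],
  [28.9,32.7,21.8,0,0,0],
  [0,0,0,0,0,-0.147],
  [0,0,0,0,0,-0.147],
])

```text
time_s: 1.7
eef_pos: [0.4731, -0.4173, 0.0988]
tool_rot: [-3.141, -0.003, 1.858]
force: [-0.6, -0.1, -0.4]
grip_width: -0.0001
gripper_force: 0.0
```

```bash
python3 - <<'E'
from h import *
delta((-80.5,-76),27,np.pi/2)
E
```

```text
t 1.7 board [-78.1 -75.2] z 0.0988 yawb 1.574 F [-0.6 -0.1 -0.4]
shift [-1.  -2.3 71.8] turn [-0.001 -0.003  0.004]
```

Call:
move_arm([
  [-3,-2.3,10,0,0,0],
  [0,0,15,0,0,0],
  [0,0,15,0,0,0],
  [0,0,15,0,0,0],
  [0,0,10,0,0,0],
  [0,0,6.8,0,0,0],
  [0,0,0,0,0,0],
  [0,0,0,0,0,0],
])

```text
time_s: 2.5
eef_pos: [0.4708, -0.4239, 0.029]
tool_rot: [3.141, 0.001, 1.847]
force: [0.6, -0.1, 0.6]
grip_width: 0.0001
gripper_force: 0.0
```

```bash
python3 - <<'E'
from h import *
delta((-80.5,-76),27,np.pi/2)
r,d=cap('side'); cv2.imwrite('pics/s1.png',cv2.resize(r[150:350,180:380],None,fx=2.9,fy=2.9,interpolation=cv2.INTER_CUBIC)[...,::-1])
E
```

```text
t 2.5 board [-82.2 -81. ] z 0.029 yawb 1.564 F [ 0.6 -0.1  0.6]
shift [5.  1.6 2. ] turn [ 0.     0.001 -0.007]
```

View pics/s1.png

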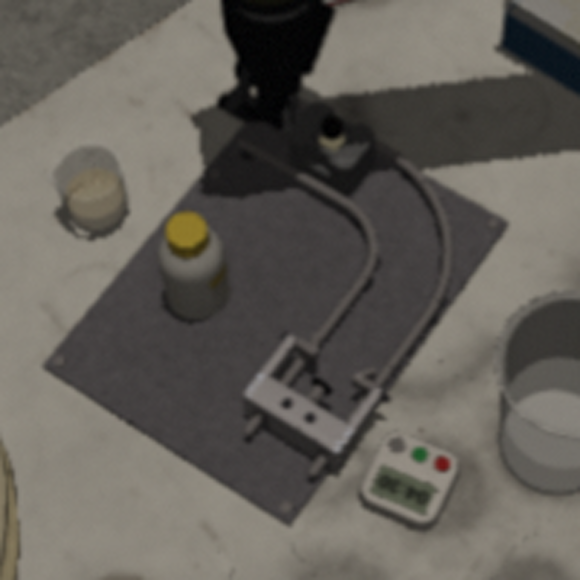

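The fingers stand behind the block (crop 270,100) and the vial is upright at (332,130). Next I plan the push rows with a chord model of the block in the lane.

```bash
cat >> h.py <<'E'
L=80*np.pi/2
def line(s):
    if s<0: return np.array([-80,s])
    if s>L: return np.array([s-L,80.])
    a=s/80; return np.array([-80*np.cos(a),80*np.sin(a)])
def tcp(s,back=41):
    a,b=line(s-17),line(s+17); h=(b-a)/np.linalg.norm(b-a)
    return (a+b)/2-back*h, np.arctan2(h[1],h[0])
def plan(s0,s1,n=8,z=27):
    o=robot.get_obs(); p=w2b(o['eef_pos'][:2]*1000); y=o['tool_rot'][2]-YB; zz=o['eef_pos'][2]*1000
    print('t',o['time_s'],'board',p.round(1),'z',round(zz,1),'yawb',round(y,3),'F',o['force'].round(1),'ideal s0',np.round(tcp(s0)[0],1),round(tcp(s0)[1],3))
    rows=[]
    for s in np.linspace(s0,s1,n+1)[1:]:
        q,t=tcp(s); e=q-p; f=np.array([np.cos(y),np.sin(y)])
        rows.append([round(float(e@f),1),round(float(e[0]*f[1]-e[1]*f[0]),1),round(float(z-zz),1),0,0,round(float(y-t),3)])
        p,y,zz=q,t,z
    print(rows)
E
python3 -c "
from h import *
plan(-40,-12)"
```

```text
t 2.55 board [-82.  -81.2] z 29.4 yawb 1.564 F [-0.4 -0.3  0.4] ideal s0 [-80. -81.] 1.571
[[3.7, 2.0, -2.4, 0, 0, -0.007], [3.5, -0.0, 0.0, 0, 0, 0.0], [3.5, -0.0, 0.0, 0, 0, 0.0], [3.5, -0.0, 0.0, 0, 0, 0.0], [3.5, -0.0, 0.0, 0, 0, 0.0], [3.5, -0.0, 0.0, 0, 0, 0.0], [3.5, -0.0, 0.0, 0, 0, 0.0], [3.5, -0.1, 0.0, 0, 0, 0.004]]
```

Call:
move_arm([
  [3.5,2,2,0,0,-0.007],
  [3.5,0,0,0,0,0],
  [3.5,0,0,0,0,0],
  [3.5,0,0,0,0,0],
  [3.5,0,0,0,0,0],
  [3.5,0,0,0,0,0],
  [3.5,0,0,0,0,0],
  [3.5,0,0,0,0,0],
])

```text
time_s: 3.35
eef_pos: [0.4645, -0.3961, 0.0268]
tool_rot: [-3.142, 0.0, 1.854]
force: [-0.4, 0.3, -0.4]
grip_width: 0.0001
gripper_force: 0.3
```

```bash
sed -i 's/float(z-zz)/float(zz-z)/' h.py; python3 -c "
from h import *
plan(-13,12)"
```

```text
t 3.35 board [-80.4 -52.5] z 26.8 yawb 1.571 F [-0.4  0.3 -0.4] ideal s0 [-80.1 -54. ] 1.568
[[1.6, 0.2, -0.2, 0, 0, 0.009], [3.1, -0.3, 0.0, 0, 0, 0.01], [3.1, -0.4, 0.0, 0, 0, 0.014], [3.1, -0.5, 0.0, 0, 0, 0.017], [3.1, -0.7, 0.0, 0, 0, 0.021], [3.1, -0.8, 0.0, 0, 0, 0.024], [3.1, -1.0, 0.0, 0, 0, 0.028], [3.1, -1.1, 0.0, 0, 0, 0.032]]
```

Call:
move_arm([
  [2,0,0,0,0,0.009],
  [3.1,-0.3,0,0,0,0.01],
  [3.1,-0.4,0,0,0,0.014],
  [3.1,-0.5,0,0,0,0.017],
  [3.1,-0.7,0,0,0,0.021],
  [3.1,-0.8,0,0,0,0.024],
  [3.1,-1.0,0,0,0,0.028],
  [3.1,-1.1,0,0,0,0.032],
])

```text
time_s: 4.15
eef_pos: [0.4543, -0.374, 0.0267]
tool_rot: [-3.142, 0.0, 1.696]
force: [0.0, -0.6, -0.3]
grip_width: 0.0005
gripper_force: 0.2
```

```bash
cat >> h.py <<'E'
def blk(s,n='top'):
    r,d=cap(n); P=pts(n,d).reshape(-1,3)*1000; q,t=tcp(s,0); h=np.array([np.cos(t),np.sin(t)])
    c,sn=np.cos(YB),np.sin(YB); B=(P[:,:2]-OB)@np.array([[c,-sn],[sn,c]]); k=B-q
    f=k@h; l=k[:,0]*h[1]-k[:,1]*h[0]
    m=(P[:,2]>46)&(P[:,2]<54)&(abs(l)<33)&(f>-29)&(f<45)
    print('n',m.sum()); rr=cv2.minAreaRect(np.c_[f,l][m].astype(np.float32)); print('block fwd,right rel. ideal',rr,'front',np.percentile(f[m],98),'lat',np.percentile(l[m],[2,98]))
    v=(P[:,2]>60)&(P[:,2]<70)&(abs(l)<16)&(abs(f)<18); print('vial',v.sum(),f[v].mean(),l[v].mean(),P[v,2].mean())
E
python3 -c "
from h import *
blk(12)
plan(12,42)"
```

```text
n 233
block fwd,right rel. ideal ((23.781095504760742, 1.1812477111816406), (25.191137313842773, 45.1348991394043), 36.71607208251953) front 31.186047276053998 lat [-20.61682826  17.21186538]
vial 1 8.668095532470291 0.813396657758763 66.69988371435554
t 4.2 board [-84.1 -27.8] z 26.6 yawb 1.412 F [-0.2  0.1 -0.3] ideal s0 [-83.7 -28.8] 1.416
[[2.8, -1.1, -0.4, 0, 0, 0.039], [3.7, -1.8, 0.0, 0, 0, 0.047], [3.7, -1.8, 0.0, 0, 0, 0.047], [3.7, -1.8, 0.0, 0, 0, 0.047], [3.7, -1.8, 0.0, 0, 0, 0.047], [3.7, -1.8, 0.0, 0, 0, 0.047], [3.7, -1.8, 0.0, 0, 0, 0.047], [3.7, -1.8, 0.0, 0, 0, 0.047]]
```

Call:
move_arm([
  [2.8,-1.1,0,0,0,0.039],
  [3.7,-1.8,0,0,0,0.047],
  [3.7,-1.8,0,0,0,0.047],
  [3.7,-1.8,0,0,0,0.047],
  [3.7,-1.8,0,0,0,0.047],
  [3.7,-1.8,0,0,0,0.047],
  [3.7,-1.8,0,0,0,0.047],
  [3.7,-1.8,0,0,0,0.047],
])

```text
time_s: 5.0
eef_pos: [0.4417, -0.3451, 0.0267]
tool_rot: [-3.141, 0.0, 1.328]
force: [0.3, -0.8, 0.3]
grip_width: -0.0002
gripper_force: 0.2
```

```bash
python3 -c "
from h import *
plan(42,72)
r,d=cap('side'); cv2.imwrite('pics/s2.png',cv2.resize(r[150:350,180:380],None,fx=2.9,fy=2.9,interpolation=cv2.INTER_CUBIC)[...,::-1])
"
```

```text
t 5.0 board [-88.1   2.8] z 26.7 yawb 1.045 F [ 0.3 -0.8  0.3] ideal s0 [-88.2   3.7] 1.046
[[4.4, -2.4, -0.3, 0, 0, 0.046], [3.7, -1.8, 0.0, 0, 0, 0.047], [3.7, -1.8, 0.0, 0, 0, 0.047], [3.7, -1.8, 0.0, 0, 0, 0.047], [3.7, -1.8, 0.0, 0, 0, 0.047], [3.7, -1.8, 0.0, 0, 0, 0.047], [3.7, -1.8, 0.0, 0, 0, 0.047], [3.7, -1.8, 0.0, 0, 0, 0.047]]
```

View pics/s2.png

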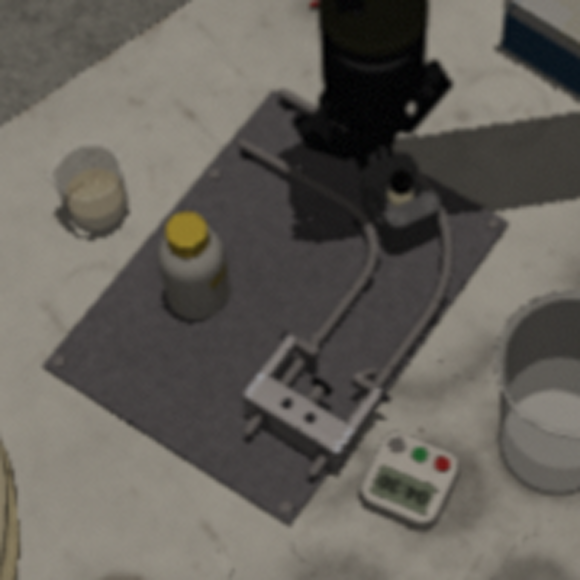

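The block is in the curve at crop (408,205), with the vial upright at (402,183). Forces are low, so I'll continue.

Call:
move_arm([
  [4.0,-2.2,0,0,0,0.047],
  [3.7,-1.8,0,0,0,0.047],
  [3.7,-1.8,0,0,0,0.047],
  [3.7,-1.8,0,0,0,0.047],
  [3.7,-1.8,0,0,0,0.047],
  [3.7,-1.8,0,0,0,0.047],
  [3.7,-1.8,0,0,0,0.047],
  [3.7,-1.8,0,0,0,0.047],
])

```text
time_s: 5.85
eef_pos: [0.4399, -0.3121, 0.0267]
tool_rot: [3.142, 0.0, 0.953]
force: [-0.5, -0.8, 0.1]
grip_width: 0.0006
gripper_force: 0.3
```

```bash
python3 -c "
from h import *
plan(72,102)
blk(72,'side')
"
```

```text
t 5.85 board [-80.6  35. ] z 26.7 yawb 0.67 F [-0.5 -0.8  0.1] ideal s0 [-80.7  35.8] 0.671
[[4.1, -2.5, -0.3, 0, 0, 0.046], [3.7, -1.8, 0.0, 0, 0, 0.047], [3.7, -1.8, 0.0, 0, 0, 0.047], [3.7, -1.8, 0.0, 0, 0, 0.047], [3.7, -1.8, 0.0, 0, 0, 0.047], [3.7, -1.8, 0.0, 0, 0, 0.047], [3.7, -1.8, 0.0, 0, 0, 0.047], [3.7, -1.8, 0.0, 0, 0, 0.047]]
n 300
block fwd,right rel. ideal ((1.5010757446289062, -3.360515594482422), (60.93539047241211, 40.437103271484375), 1.9471360445022583) front 29.162406824321295 lat [-22.37623766  16.36726998]
vial 41 -0.1452674279164946 -3.674552594602492 64.55914429579946
```

Call:
move_arm([
  [4.0,-2.2,0,0,0,0.047],
  [3.7,-1.8,0,0,0,0.047],
  [3.7,-1.8,0,0,0,0.047],
  [3.7,-1.8,0,0,0,0.047],
  [3.7,-1.8,0,0,0,0.047],
  [3.7,-1.8,0,0,0,0.047],
  [3.7,-1.8,0,0,0,0.047],
  [3.7,-1.8,0,0,0,0.047],
])

```text
time_s: 6.7
eef_pos: [0.4502, -0.2808, 0.0267]
tool_rot: [3.142, 0.0, 0.578]
force: [-0.5, -1.0, -0.4]
grip_width: 0.0001
gripper_force: 0.3
```

```bash
python3 -c "
from h import *
plan(102,132)
blk(102,'side')
"
```

```text
t 6.7 board [-61.9  62.2] z 26.7 yawb 0.295 F [-0.5 -1.  -0.4] ideal s0 [-62.   62.9] 0.296
[[3.8, -2.5, -0.3, 0, 0, 0.046], [3.7, -1.8, 0.0, 0, 0, 0.047], [3.7, -1.7, 0.0, 0, 0, 0.043], [3.7, -1.6, 0.0, 0, 0, 0.038], [3.7, -1.4, 0.0, 0, 0, 0.033], [3.7, -1.3, 0.0, 0, 0, 0.028], [3.7, -1.1, 0.0, 0, 0, 0.022], [3.7, -0.9, 0.0, 0, 0, 0.017]]
n 330
block fwd,right rel. ideal ((1.005899429321289, -2.653564453125), (43.97270965576172, 59.31989288330078), 88.79692077636719) front 28.34312782918346 lat [-23.29927898  17.29890973]
vial 49 -0.14994978216760121 -4.0476981905699185 65.38061005106678
```

Call:
move_arm([
  [3.8,-2.3,0,0,0,0.046],
  [3.7,-1.8,0,0,0,0.047],
  [3.7,-1.7,0,0,0,0.043],
  [3.7,-1.6,0,0,0,0.038],
  [3.7,-1.4,0,0,0,0.033],
  [3.7,-1.3,0,0,0,0.028],
  [3.7,-1.1,0,0,0,0.022],
  [3.7,-0.9,0,0,0,0.017],
])

```text
time_s: 7.55
eef_pos: [0.4719, -0.2574, 0.0267]
tool_rot: [-3.142, 0.0, 0.305]
force: [-0.2, -0.7, -0.5]
grip_width: -0.0001
gripper_force: 0.2
```

```bash
python3 -c "
from h import *
plan(132,160)
blk(132,'side')
"
```

```text
t 7.55 board [-34.6  78.6] z 26.7 yawb 0.022 F [-0.2 -0.7 -0.5] ideal s0 [-34.6  78.8] 0.021
[[3.5, -0.8, -0.3, 0, 0, 0.012], [3.5, -0.4, 0.0, 0, 0, 0.007], [3.5, -0.1, 0.0, 0, 0, 0.002], [3.5, -0.0, 0.0, 0, 0, 0.0], [3.5, 0.0, 0.0, 0, 0, 0.0], [3.5, 0.0, 0.0, 0, 0, 0.0], [3.5, 0.0, 0.0, 0, 0, 0.0], [3.5, 0.0, 0.0, 0, 0, 0.0]]
n 351
block fwd,right rel. ideal ((0.3325366973876953, -3.0010337829589844), (44.462493896484375, 58.203433990478516), 89.57048797607422) front 27.934561647754467 lat [-23.88473428  17.72155652]
vial 50 -1.2617590754747274 -4.168753399527918 64.83703799910474
```

Call:
move_arm([
  [3.5,-0.8,0,0,0,0.012],
  [3.5,-0.4,0,0,0,0.007],
  [3.5,-0.1,0,0,0,0.002],
  [3.5,0,0,0,0,0],
  [3.5,0,0,0,0,0],
  [3.5,0,0,0,0,0],
  [3.5,0,0,0,0,0],
  [3.5,0,0,0,0,0],
])

```text
time_s: 8.4
eef_pos: [0.4986, -0.2481, 0.0267]
tool_rot: [3.142, 0.0, 0.284]
force: [-0.4, 0.5, 0.1]
grip_width: 0.0001
gripper_force: 0.2
```

```bash
python3 -c "
from h import *
plan(160,184)
blk(160,'side')
r,d=cap('side'); cv2.imwrite('pics/s3.png',cv2.resize(r[180:330,220:370],None,fx=3.9,fy=3.9,interpolation=cv2.INTER_CUBIC)[...,::-1])
"
```

```text
t 8.4 board [-6.4 80. ] z 26.7 yawb 0.001 F [-0.4  0.5  0.1] ideal s0 [-6.7 80. ] 0.0
[[2.7, 0.0, -0.3, 0, 0, 0.001], [3.0, 0.0, 0.0, 0, 0, 0.0], [3.0, 0.0, 0.0, 0, 0, 0.0], [3.0, 0.0, 0.0, 0, 0, 0.0], [3.0, 0.0, 0.0, 0, 0, 0.0], [3.0, 0.0, 0.0, 0, 0, 0.0], [3.0, 0.0, 0.0, 0, 0, 0.0], [3.0, 0.0, 0.0, 0, 0, 0.0]]
n 350
block fwd,right rel. ideal ((0.9491558074951172, -0.5595569610595703), (60.40458679199219, 47.82768630981445), 0.8982179164886475) front 27.060349262486252 lat [-23.6063046   17.87206212]
vial 49 -0.629291779824305 -3.813663317616857 65.09125817414184
```

View pics/s3.png

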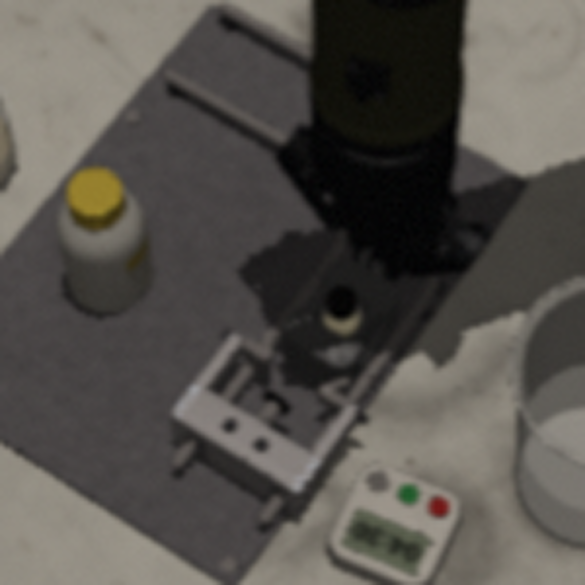

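The block is aligned at the docking head's mouth: vial upright at crop (342,310), plunger at (272,400), about 28 mm to first contact.

Call:
move_arm([
  [2.8,0,0,0,0,0],
  [2.8,0,0,0,0,0],
  [2.8,0,0,0,0,0],
  [2.8,0,0,0,0,0],
  [2.8,0,0,0,0,0],
  [2.8,0,0,0,0,0],
  [2.6,0,0,0,0,0],
  [2.6,0,0,0,0,0],
])

```text
time_s: 9.3
eef_pos: [0.5202, -0.2416, 0.0267]
tool_rot: [3.142, -0.001, 0.284]
force: [-0.7, -0.9, -0.8]
grip_width: -0.0001
gripper_force: 0.6
```

```bash
python3 -c "
from h import *
blk(182,'side')
plan(182,186)
"
```

```text
n 369
block fwd,right rel. ideal ((7.029619216918945, -1.7116527557373047), (72.25704193115234, 44.44244384765625), 0.8932321667671204) front 29.372886973663356 lat [-22.8902341   18.71610097]
vial 55 -0.4469898393358587 -2.1825903600052294 64.69239984013876
t 9.35 board [16.8 80.3] z 26.8 yawb 0.001 F [-1.1 -0.5 -0.9] ideal s0 [15.3 80. ] 0.0
[[-0.9, 0.3, -0.2, 0, 0, 0.001], [0.5, 0.0, 0.0, 0, 0, 0.0], [0.5, 0.0, 0.0, 0, 0, 0.0], [0.5, 0.0, 0.0, 0, 0, 0.0], [0.5, 0.0, 0.0, 0, 0, 0.0], [0.5, 0.0, 0.0, 0, 0, 0.0], [0.5, 0.0, 0.0, 0, 0, 0.0], [0.5, 0.0, 0.0, 0, 0, 0.0]]
```

Call:
move_arm([
  [0.7,0,0,0,0,0],
  [0.7,0,0,0,0,0],
  [0.7,0,0,0,0,0],
  [0.7,0,0,0,0,0],
  [0.7,0,0,0,0,0],
  [0.7,0,0,0,0,0],
  [0.7,0,0,0,0,0],
  [0,0,0,0,0,0],
])

```text
time_s: 10.15
eef_pos: [0.5243, -0.2406, 0.0267]
tool_rot: [3.142, -0.0, 0.284]
force: [-1.3, 0.0, 0.2]
grip_width: -0.0
gripper_force: 0.4
```

Call:
move_arm([
  [0.5,0,0,0,0,0],
  [0.5,0,0,0,0,0],
  [0.5,0,0,0,0,0],
  [0.5,0,0,0,0,0],
  [0,0,0,0,0,0],
])

```text
time_s: 10.65
eef_pos: [0.5258, -0.2403, 0.0266]
tool_rot: [-3.142, 0.001, 0.284]
force: [-2.0, -0.5, 1.6]
grip_width: 0.0003
gripper_force: 1.1
```

Call:
move_arm([
  [0.5,0,0,0,0,0],
  [0.5,0,0,0,0,0],
  [0.5,0,0,0,0,0],
  [0.5,0,0,0,0,0],
  [0,0,0,0,0,0],
])

```text
time_s: 11.15
eef_pos: [0.5273, -0.2401, 0.0266]
tool_rot: [3.141, 0.001, 0.283]
force: [-5.1, -2.1, 1.5]
grip_width: 0.0
gripper_force: 2.5
```

Call:
move_arm([
  [0.5,0,0,0,0,0],
  [0.5,0,0,0,0,0],
  [0.5,0,0,0,0,0],
  [0,0,0,0,0,0],
])

```text
time_s: 11.55
eef_pos: [0.5284, -0.2399, 0.0266]
tool_rot: [3.142, 0.002, 0.283]
force: [-5.4, -3.6, 2.7]
grip_width: -0.0003
gripper_force: 2.9
```

Call:
move_arm([
  [0.5,0,0,0,0,0],
  [0.5,0,0,0,0,0],
  [0.5,0,0,0,0,0],
  [0,0,0,0,0,0],
])

```text
time_s: 11.95
eef_pos: [0.5294, -0.2397, 0.0265]
tool_rot: [-3.142, 0.003, 0.283]
force: [-7.1, -3.0, 3.1]
grip_width: 0.0001
gripper_force: 3.3
```

Call:
move_arm([
  [0.5,0,0,0,0,0],
  [0.5,0,0,0,0,0],
  [0.5,0,0,0,0,0],
  [0,0,0,0,0,0],
])

```text
time_s: 12.35
eef_pos: [0.5307, -0.2392, 0.0264]
tool_rot: [-3.141, 0.003, 0.283]
force: [-6.7, -2.1, 3.2]
grip_width: 0.0
gripper_force: 3.4
```

Call:
move_arm([
  [0.5,0,0,0,0,0],
  [0.5,0,0,0,0,0],
  [0,0,0,0,0,0],
])

```text
time_s: 12.65
eef_pos: [0.5314, -0.2392, 0.0264]
tool_rot: [-3.141, 0.004, 0.283]
force: [-7.4, -3.0, 2.3]
grip_width: -0.0001
gripper_force: 3.8
```

```bash
python3 -c "
from h import *
plan(193,194)
for n in('side','top'):
  r,d=cap(n)
  if n=='side': a=r[210:320,240:350]
  else: a=r[160:270,240:350]
  cv2.imwrite('pics/d_%s.png'%n,cv2.resize(a,None,fx=5,fy=5,interpolation=cv2.INTER_CUBIC)[...,::-1])
"
```

```text
t 12.65 board [27.6 79.4] z 26.4 yawb -0.001 F [-7.4 -3.   2.3] ideal s0 [26.3 80. ] 0.0
[[-1.2, -0.6, -0.6, 0, 0, -0.001], [0.1, 0.0, 0.0, 0, 0, 0.0], [0.1, 0.0, 0.0, 0, 0, 0.0], [0.1, 0.0, 0.0, 0, 0, 0.0], [0.1, 0.0, 0.0, 0, 0, 0.0], [0.1, 0.0, 0.0, 0, 0, 0.0], [0.1, 0.0, 0.0, 0, 0, 0.0], [0.1, 0.0, 0.0, 0, 0, 0.0]]
```

View pics/d_side.png

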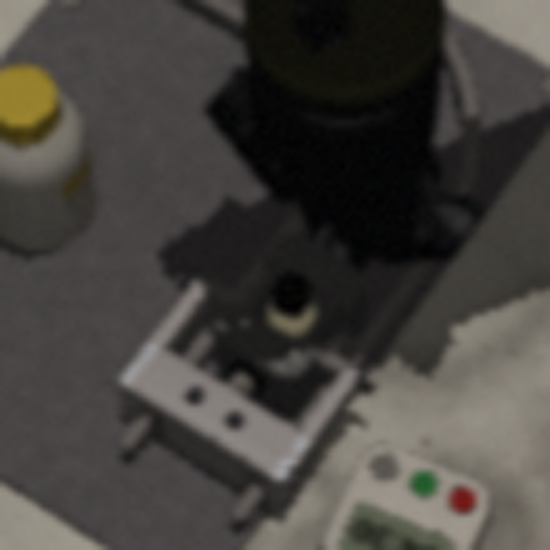

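The block is seated against the plunger, about 5–6 mm in, with the vial upright at crop (292,300). I'll push slightly further for margin, then ease back and watch whether the block stays.

Call:
move_arm([
  [0.5,0,0,0,0,0],
  [0.5,0,0,0,0,0],
  [0.5,0,0,0,0,0],
  [0,0,0,0,0,0],
])

```text
time_s: 13.15
eef_pos: [0.5324, -0.239, 0.0263]
tool_rot: [-3.141, 0.004, 0.283]
force: [-8.0, -3.7, 3.4]
grip_width: -0.0001
gripper_force: 4.2
```

Call:
move_arm([
  [-0.5,0,0,0,0,0],
  [-0.5,0,0,0,0,0],
  [-0.5,0,0,0,0,0],
  [-0.5,0,0,0,0,0],
  [-0.5,0,0,0,0,0],
  [0,0,0,0,0,0],
])

```text
time_s: 13.75
eef_pos: [0.531, -0.2391, 0.0263]
tool_rot: [-3.141, 0.002, 0.283]
force: [-5.3, -2.9, 1.1]
grip_width: 0.0004
gripper_force: 3.0
```

Call:
move_arm([
  [-0.5,0,0,0,0,0],
  [-0.5,0,0,0,0,0],
  [-0.5,0,0,0,0,0],
  [-0.5,0,0,0,0,0],
  [0,0,0,0,0,0],
])

```text
time_s: 14.25
eef_pos: [0.5306, -0.2385, 0.0267]
tool_rot: [-3.142, -0.0, 0.284]
force: [-2.9, -1.2, -0.4]
grip_width: 0.0
gripper_force: 1.4
```

Call:
move_arm([
  [-0.5,0,0,0,0,0],
  [-0.5,0,0,0,0,0],
  [-0.5,0,0,0,0,0],
  [-0.5,0,0,0,0,0],
  [0,0,0,0,0,0],
])

```text
time_s: 14.75
eef_pos: [0.5289, -0.2392, 0.0269]
tool_rot: [3.141, -0.001, 0.284]
force: [-0.0, 0.0, -0.3]
grip_width: 0.0
gripper_force: 0.0
```

Call:
move_arm([
  [-1,0,0,0,0,0],
  [-2,0,0,0,0,0],
  [-3,0,0,0,0,0],
  [-4,0,0,0,0,0],
  [-4,0,0,0,0,0],
  [-4,0,0,0,0,0],
  [-4,0,0,0,0,0],
  [0,0,0,0,0,0],
])

```text
time_s: 15.55
eef_pos: [0.5066, -0.246, 0.0267]
tool_rot: [3.141, 0.001, 0.283]
force: [-0.4, 0.1, -0.2]
grip_width: -0.0001
gripper_force: 0.0
```

Call:
move_arm([
  [0,0,-15,0,0,0],
  [0,0,-25,0,0,0],
  [0,0,-30,0,0,0],
  [-20,0,-30,0,0,0],
  [-40,0,-20,0,0,0],
  [-40,0,0,0,0,0],
  [-10,0,0,0,0,0],
  [0,0,0,0,0,0],
])

```text
time_s: 16.35
eef_pos: [0.4009, -0.2773, 0.1479]
tool_rot: [3.14, -0.001, 0.281]
force: [1.0, -0.3, -0.6]
grip_width: -0.0001
gripper_force: 0.0
```

```bash
python3 -c "
from h import *
print(robot.get_obs()['eef_pos'],robot.get_obs()['force'])
blk(193.2,'side');blk(193.2,'top')
a=np.load('top.npz')['rgb'][150:260,240:390]; b=np.load('side.npz')['rgb'][205:325,235:355]
cv2.imwrite('pics/e1.png',cv2.resize(a,None,fx=5,fy=5,interpolation=cv2.INTER_CUBIC)[...,::-1])
cv2.imwrite('pics/e2.png',cv2.resize(b,None,fx=5,fy=5,interpolation=cv2.INTER_CUBIC)[...,::-1])
"
```

```text
[ 0.40086466 -0.27726396  0.14787776] [ 0.96802401 -0.28106593 -0.60457545]
n 374
block fwd,right rel. ideal ((7.797149658203125, 0.6995906829833984), (73.15560150146484, 58.689117431640625), 0.4794057309627533) front 28.655548214691105 lat [-22.64936754  19.54433401]
vial 53 -0.7296117820665791 -1.7812863837158739 65.08567596422684
n 292
block fwd,right rel. ideal ((16.195114135742188, -4.608238220214844), (73.08929443359375, 34.254695892333984), 51.39976119995117) front 30.03733281519678 lat [-21.81406538  19.44041779]
vial 59 1.0107258918587834 -2.0108536923450964 65.5559813564028
```

View pics/e1.png

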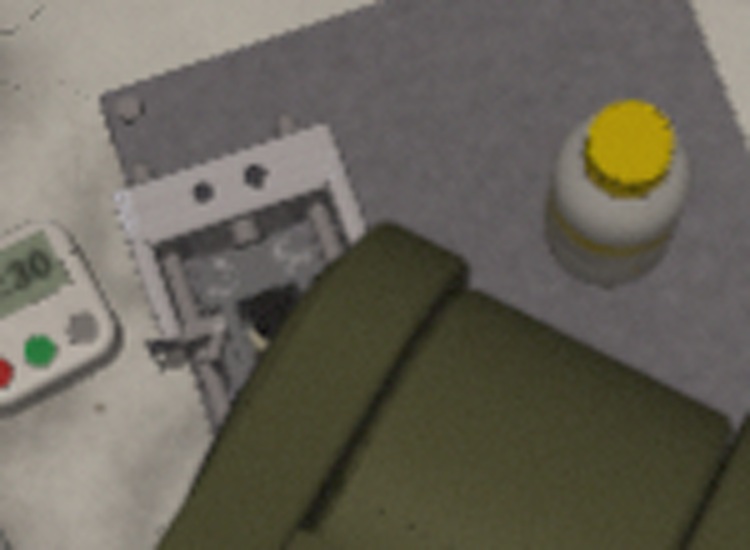

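View pics/e2.png

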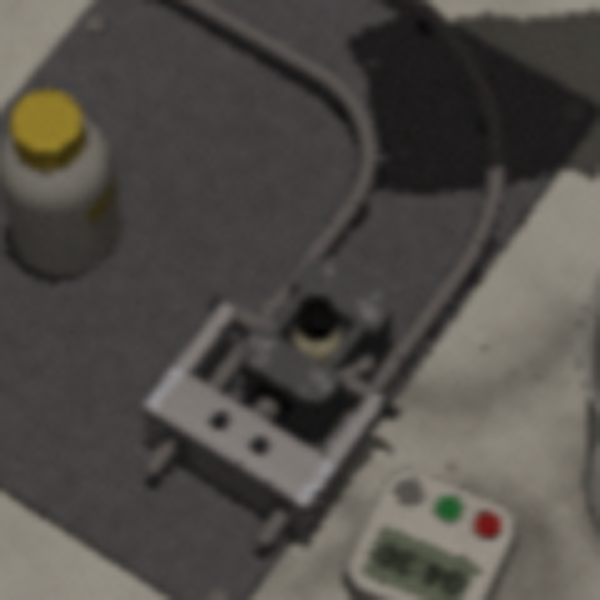

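After the retreat the block has stayed at x≈67.5 mm, 5 mm past first contact. The visible catch sits in its notch (e1 at 185,350), the vial stands, and the bystanders are untouched. I'll hand it in.

```bash
python3 -c "
from h import *
print(robot.sign_off())"
```

```text
the job is handed in; nothing more can be done
None
```

The carrier is docked and held by the catches with the vial upright, peak pushing force was about 9 N as read after each move, the bottle, beaker and timer were not touched, and the job was handed in at about 16 s.

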